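Daily check of a hook scale with its check weight

TASK

Do the daily check of the bench hook scale: take the steel check weight by its bail, thread the bail over the tip of the sprung hook and lower it slowly into the notch until the spring alone carries it - neither pressed down beyond its own weight nor let drop, so that the spring never jumps - then let go and leave it hanging untouched, quite still, for two seconds so that the pointer can be read. Then lift it off again just as slowly and put it away, upright and fully home, in the empty round recess of the wooden weight block, without knocking the scale or disturbing the things around.

Things in the scene. Friction and masses are not known exactly. Their poses are not given: they have to be found in the camera images.
- check_weight: Loose steel check weight: 46 mm round, 38 mm tall cylinder with an upright strip bail on top, 96 mm tall in all. Origin: centre of its underside, z up, y across the bail (a half turn changes nothing). Mass unknown, 0.2 to 0.75 kg, centre 25 mm above the underside. Take it from above by the outer faces of the bail's uprights, 39 mm apart in y.
- bail_bar (a point): Point on the check weight: middle of the underside of the bail's round cross bar (6 mm thick, along y), 90 mm above the weight's underside; axes as the weight's. The two uprights are 5 mm thick in y and 10 mm wide in x. The window between them, under the bar, is 29 mm wide and runs 45 mm down from this point.
- hook_scale: Fixed bench hook scale: grey 205 x 116 mm base plate, top 18 mm above the worktop, and a white upright case, 84 mm wide, whose front face stands 113 mm behind the hook's notch and whose top is 290 mm above the worktop. Origin: on the worktop straight under the notch. The hook points along its -x, towards the robot; z up.
- hook_seat (a point): Bottom of the hook's notch, where the bail bar belongs; moves with the hook; 215 mm above the worktop unloaded; axes as the scale's. The hook, an 8 mm round bar, comes from the case with its top 10 mm above this point, dips from x = +17 to +8 mm, is flat to -8 mm and turns up into a lip, tip at x = -22 mm, 16 mm above this point. Its underside is 8 mm below this point.
- hook_carriage (a joint): Downward travel of the sprung hook (m): 0 unloaded, at the upper stop; 0.09 at the lower stop; over 0.083 is overload. The spring balances the hook itself and pushes up with 0.2 N at 0 and 100 N/m more, so a hung mass m rests near (9.81 m - 0.2) / 100. Lightly damped: it rings if the load changes suddenly. Keep it below 0.12 m/s, and below 0.08 m/s once let go.
- weight_block: Fixed wooden block for the weight set, 150 mm along x, 74 mm along y, 30 mm tall. Origin: centre of its underside. An empty round recess, 52 mm across, 12 mm deep with a 3 mm chamfer, lies at x = -36 mm, y = 0. Two small brass weights stand fixed on it at x = +19 and +54 mm, up to 55 mm above the worktop.
- recess_floor (a point): Centre of the floor of the empty recess in the weight block, 18 mm above the worktop; the underside of the check weight rests here when it is home.
- timer: Bystander: white digital timer, 32 x 68 x 60 mm, standing on the worktop; origin at the centre of its underside. Leave it there.
- spray: Bystander: white bottle with a blue cap, 62 mm round, 187 mm tall; origin at the centre of its underside. Leave it there.
- slide_box: Bystander: white and red card box, 57 x 83 x 31 mm; origin at the centre of its underside. Leave it there.

How it is judged:
On the way:
1. the check weight hangs by its bail in the notch of the hook, untouched and still (x of bail_bar in the frame of hook_seat between -0.01 and 0.01 m and y of bail_bar in the frame of hook_seat between -0.012 and 0.012 m and z of bail_bar in the frame of hook_seat between -0.005 and 0.005 m and value of joint hook_carriage above 0.01 m and velocity of joint hook_carriage between -0.012 and 0.012 m/s and linear speed of check_weight below 0.03 m/s and contact force between the fingers and check_weight below 0.05 N and contact force between the arm and hook_scale below 0.05 N), for 1.5 s.
At the end, for the whole second after the job is handed in: the check weight stands at rest in the empty recess of the block: its underside's centre within 5 mm of the recess's centre and within 3 mm of its floor, upright within 0.06 rad; the hook is back at zero within 2 mm (horizontal distance between check_weight and recess_floor below 0.005 m and z of check_weight in the frame of recess_floor below 0.003 m and angle between check_weight's own z axis and vertical below 0.06 rad and linear speed of check_weight below 0.02 m/s and value of joint hook_carriage below 0.002 m); the robot touches nothing.
It fails at once if the hook jumps: the load is dropped on it or snatched off it (hook faster than 0.12 m/s) (velocity of joint hook_carriage above 0.12 m/s or velocity of joint hook_carriage below -0.12 m/s).
It fails at once if let go while out of balance: the check weight bounces or swings on the hook after it is released (faster than 0.08 m/s) (value of joint hook_carriage above 0.006 m and contact force between the fingers and check_weight below 0.05 N and linear speed of check_weight above 0.08 m/s).
It fails at once if the hook is pressed beyond the scale's capacity (travel over 83 mm) (value of joint hook_carriage above 0.083 m).
It fails at once if the scale is knocked or forced (over 15 N) (contact force between hook_scale and anything else above 15 N).
It fails at once if a bystander is displaced by more than 15 mm (distance of any of timer, spray, slide_box from where it was at the start of the episode above 0.015 m).
It also fails if it takes over 72 s, if anything falls off the work surface, if the arm or the gripper's body presses on something with over 40 N, if the wrist force passes 120 N, or if a joint passes its speed limit or range.

ROBOT

A 7-joint arm with a two-finger parallel gripper is mounted at the origin on a cart in front of the work surface, level with it; the furniture and walls round the work are solid. World frame = base frame: x ahead of the robot, y to its left, z up, the work surface at z = 0. Lengths are in m, angles in rad, forces in N, time in s.
With the tool pointing down it reaches from about 0.425 to 0.925 m from the base axis. Payload 6.8 kg.
Tool frame: the origin (TCP) lies at the very end of the fingers, on their centre line; the grasp point (between the pads) lies 19 mm behind it; y points along the fingers, x is the direction in which the jaws open and shut, and the axes are right-handed (so a half turn about y gives the same grasp; the last joint's range is limited). The gripper opens to 85 mm and grips with 20 to 120 N. Pads are 22 mm wide; open, the fingers measure 114 mm over their backs; the gripper's body (76 mm by 85 mm) begins 54 mm behind the grasp point. The pads swing forward as they close: fully open they stand 13 mm farther back than shut.
Start: joints at [-0.108, 0.477, 0.022, 1.555, -0.011, 1.109, -0.083], TCP at [0.675, 0, 0.231] pointing down, gripper open.
Joint ranges: [-2.96, 2.96], [-0.34, 2.1], [-1.41, 1.46], [0.24, 2.44], [-1.37, 4.51], [0.17, 1.92], [-2.96, 2.96]. Speed limits (rad/s): [2.39, 2.39, 3.14, 3.14, 3.14, 3.14, 3.14].

INTERFACE

Orientations are given as a unit quaternion [w, x, y, z].
In Python, from station import bot, optics gives the robot as it stands. The module is installed in compiled form; this text tells all that it offers.
- The arm moves only by the shell command python3 -m handwheel 'ROWS' [FORCE]. ROWS is text: rows parted by semicolons, each of 5 numbers parted by spaces: the opening, from -1 (shut) to 1 (fully open), then the shift along the tool's x, y, z in m, then the turn about the tool's y in degrees. A call has exactly 10 rows; each row shifts and turns the commanded pose from where the row before left it, along the tool's axes as they then stand; what a row does not reach is not made up. A row lasts 1/12 s, in which the tool goes at most 41.7 mm and 7.16 degrees, less where a joint would pass 70% of its speed; a pose out of reach is approached as far as the arm can. A call with a gripper value outside its range is refused whole. The fingers move at their own pace and stop on an object; FORCE is the grip in N (left out, the last holds). Time passes only in rows, so rows that do not move let the fingers close, or fill a call up. It gives the time, the measured TCP pose, the force and the opening at its end, in the units of the state.
- bot.get_obs(): the state, without advancing time (a new reading comes with each control period).
- optics.read_camera(name): name is "scene" or "side" or "wrist"; returns a dict with "frame" (384x512x3 uint8, red, green, blue), "depth" (384x512 float32, m along the optical axis (not along the pixel's ray), 0 where there is no reading), "mtx" (3x3 intrinsics, pixels), "k1" (the pictures are not rectified: a ray, as slopes to the right and down, at radius r is drawn at 1 + k1 r^2 times it, then the intrinsics apply), "rvec" (rotation vector, rad) and "tvec" (3), from world to camera coordinates, as OpenCV has them. Camera axes: x right, y down, z forward; pixel columns grow to the right and rows downward; lengths in m; the calibration is good to about 2 mm. A picture is of the moment at which its call begins.
- bot.hand_in(): hands the job in, once; it reports no verdict.
The state is a dict: "t": time; "q": joint angles; "joint_vel": joint speeds; "joint_torque": joint torques, N m; "eef_pos": TCP position; "tool_rot": TCP orientation; "contact_force": force on the tool from outside, world axes, zero at the start; "torque": the same for the moment, N m; "gripper_width": opening from 0.0 (shut) to 1.0 (fully open).
Only numpy, scipy, OpenCV 4.12 (cv2) and the standard library are available. Lean on these libraries where they do the work, as an engineer would, in place of code of your own. Each camera call takes 0.05 s, during which the arm holds its last target. There are 200 camera calls.

## Working session

There is one attempt and no reset: what is moved stays moved. The work goes in short steps, Python scripts to look and compute and a shell command to move; the robot and the scene stay as the last step left them, time stands still between calls to the robot, and variables do not carry over. Pictures are saved under pics/ and viewed, about 8 in all and at most 12, crops included, and the job is handed in when it is done.

```bash
mkdir -p pics
cat > h.py <<'E'
import numpy as np, cv2, sys
from station import bot, optics
def cam(n,tag):
    c=optics.read_camera(n); np.savez(f'{tag}.npz',**{k:np.asarray(v) for k,v in c.items()}); return c
def load(tag): return dict(np.load(f'{tag}.npz'))
def world(c,u,v,d=None):
    K=c['mtx'];k=float(c['k1']); u=np.asarray(u,float);v=np.asarray(v,float)
    p=cv2.undistortPoints(np.stack([u.ravel(),v.ravel()],1)[:,None],K,np.array([k,0,0,0.]))[:,0]
    if d is None: d=c['depth'][v.astype(int).ravel(),u.astype(int).ravel()]
    d=np.asarray(d).ravel()
    P=np.c_[p*d[:,None],d]; R=cv2.Rodrigues(c['rvec'])[0]
    return (P-c['tvec'].ravel())@R
def cloud(c):
    v,u=np.mgrid[0:384,0:512]; return world(c,u,v).reshape(384,512,3)
def save(c,fn,crop=None,s=1):
    im=c['frame'][...,::-1]
    if crop: x0,y0,x1,y1=crop; im=im[y0:y1,x0:x1]
    cv2.imwrite('pics/'+fn,cv2.resize(im,None,fx=s,fy=s,interpolation=cv2.INTER_CUBIC))
E
python3 - <<'E'
from h import *
a=cam('scene','s0');b=cam('side','d0')
im=np.vstack([a['frame'],b['frame']])[...,::-1]
cv2.imwrite('pics/a.png',cv2.resize(im,None,fx=.78,fy=.78))
for c in(a,b): print(-cv2.Rodrigues(c['rvec'])[0].T@c['tvec'].ravel(), (c['depth']>0).mean())
print(bot.get_obs())
E
```

```text
[ 0.08088084 -0.79792756  0.57608286] 0.99639892578125
[ 0.39819088 -1.16072962  0.98702981] 0.9960072835286459
{'t': 0.1, 'q': array([-0.10811364,  0.47762842,  0.02240285,  1.55560216, -0.01146643,
        1.10856337, -0.08309711]), 'joint_vel': array([-2.05209078e-03, -1.85590616e-03,  6.51985572e-04,  2.03426488e-03,
       -6.90023683e-05,  9.40599690e-04, -4.05713283e-04]), 'joint_torque': array([ 2.64272720e-03, -5.97222519e+01,  1.55684073e+00, -2.71697509e+01,
       -3.80150322e-02,  6.07175678e-01, -9.07556765e-03]), 'eef_pos': array([6.75114226e-01, 1.01125501e-05, 2.30800709e-01]), 'tool_rot': array([-7.07092456e-01,  7.07121105e-01, -2.24566561e-05, -2.65491766e-05]), 'contact_force': array([ 0.34592496,  0.20753365, -0.49709393]), 'torque': array([-0.00163543, -0.07272914, -0.02396923]), 'gripper_width': 1.0006716226480956}
```

View pics/a.png

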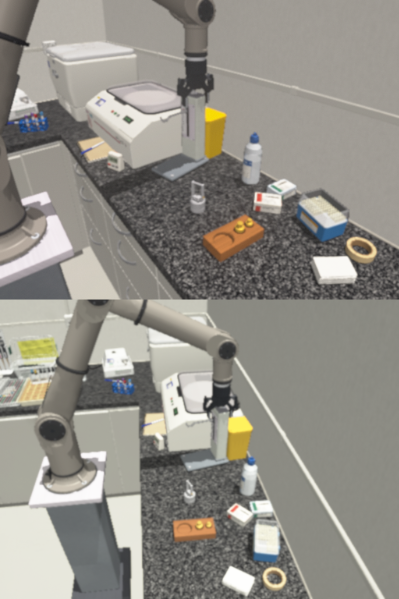

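The scene shows the weight at about (252,252), the block at (300,302) and the scale near (245,190) in full-size scene pixels. I'll look closer at all three.

Run:
```python
from h import *
a=load('s0');b=load('d0')
save(a,'b.png',(180,90,380,340),3) if 0 else None
A=cv2.resize(a['frame'][90:340,180:360],None,fx=2.4,fy=2.4,interpolation=2)
B=cv2.resize(b['frame'][110:320,210:360],None,fx=2.4,fy=2.4,interpolation=2)
B=cv2.copyMakeBorder(B,0,A.shape[0]-B.shape[0],0,0,0)
cv2.imwrite('pics/b.png',np.hstack([A,B])[...,::-1])
# height map of region
for n,c in(('s',a),('d',b)):
    W=cloud(c)
    m=(W[...,2]>.004)&(W[...,2]<.4)&(W[...,0]>.3)&(W[...,0]<1.0)&(abs(W[...,1])<.5)
    hsv=cv2.cvtColor(c['frame'],cv2.COLOR_RGB2HSV)
    wood=m&(hsv[...,0]<18)&(hsv[...,1]>120)&(W[...,2]<.06)&(W[...,2]>.022)&(W[...,2]<.034)
    P=W[wood]; print(n,'wood',len(P),P.min(0),P.max(0),cv2.minAreaRect((P[:,:2]*1000).astype(np.float32)))
```

```text
s wood 1542 [ 0.43118888 -0.49898367  0.02201242] [ 0.70526596 -0.31205286  0.03366198] ((564.9657592773438, -414.4146728515625), (268.4577941894531, 187.8153839111328), 3.8965649604797363)
d wood 830 [ 0.43183973 -0.43238368  0.02208406] [ 0.68797881 -0.31471487  0.0339859 ] ((562.6805419921875, -384.40655517578125), (269.08929443359375, 99.08260345458984), 8.868637084960938)
```

View pics/b.png

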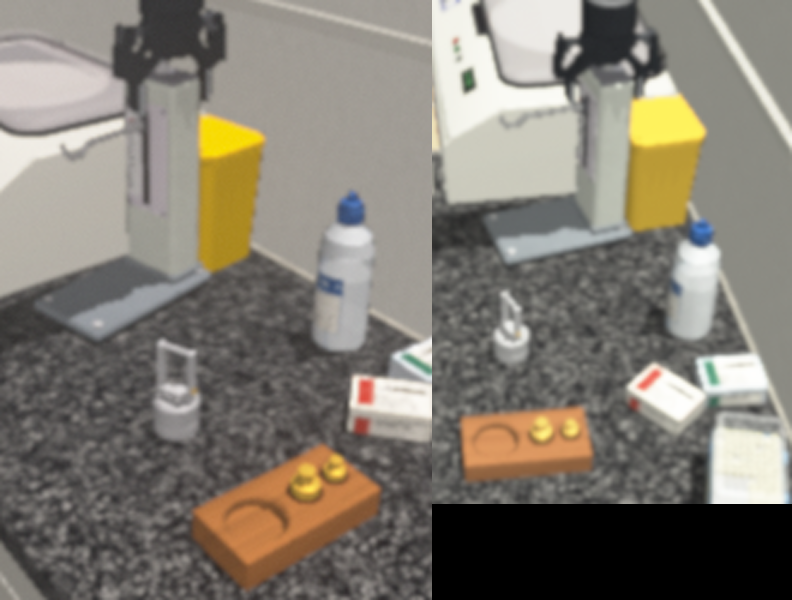

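```bash
cat >> h.py <<'E'
def onz(c,u,v,z):
    p0=world(c,[u],[v],[0.])[0];p1=world(c,[u],[v],[1.])[0]; return p0+(p1-p0)*(z-p0[2])/(p1[2]-p0[2])
E
python3 - <<'E'
from h import *
a=load('s0');b=load('d0')
np.set_printoptions(precision=4,suppress=True)
def q(n,c,x,y,z):
    if c is a: u,v=180+x/2.4,90+y/2.4
    else: u,v=210+(x-432)/2.4,110+y/2.4
    print(n,'s' if c is a else 'd',onz(c,u,v,z),'depth',world(c,[u],[v])[0])
q('recess',a,255,522,.03);q('recess',b,496,441,.03)
q('bailL',a,162,343,.095);q('bailR',a,195,355,.095)
q('bailL',b,504,294,.095);q('bailR',b,519,326,.095)
q('notch',a,78,157,.215);q('notch',b,514,124,.215);q('tip',a,64,147,.231);q('tip',b,503,117,.231)
for n,c in(('s',a),('d',b)):
    W=cloud(c);x,y,z=W[...,0],W[...,1],W[...,2]
    hsv=cv2.cvtColor(c['frame'],cv2.COLOR_RGB2HSV)
    wood=(hsv[...,0]<18)&(hsv[...,1]>120)&(abs(z-.03)<.004)&(y>-.48)
    nn,l,st,ce=cv2.connectedComponentsWithStats(wood.astype(np.uint8))
    i=1+np.argmax(st[1:,4]);P=W[l==i];print(n,'wood',len(P),cv2.minAreaRect((P[:,:2]*1000).astype(np.float32)))
    r=onz(a,253.7,256.7,.038)
    m=(abs(x-r[0])<.05)&(abs(y-r[1])<.05)
    t=W[m&(z>.034)&(z<.042)];print('bodytop',len(t),np.median(t,0),t.min(0),t.max(0))
    t=W[m&(z>.05)&(z<.11)];print('bail',len(t),t.mean(0),t.min(0),t.max(0),cv2.minAreaRect((t[:,:2]*1000).astype(np.float32)))
    m=(x>.5)&(x<.95)&(abs(y)<.2)
    t=W[m&(z>.012)&(z<.024)];print('base',len(t),cv2.minAreaRect((t[:,:2]*1000).astype(np.float32)))
    t=W[m&(z>.2)&(z<.24)];print('near hook z',len(t),t.min(0),t.max(0))
E
```

```text
recess s [ 0.4686 -0.395   0.03  ] depth [ 0.4778 -0.3854  0.0171]
recess d [ 0.4734 -0.3948  0.03  ] depth [ 0.4745 -0.3837  0.0161]
bailL s [ 0.5081 -0.2111  0.095 ] depth [ 0.5088 -0.2102  0.0942]
bailR s [ 0.521  -0.2462  0.095 ] depth [ 0.5237 -0.2428  0.092 ]
bailL d [ 0.5073 -0.2116  0.095 ] depth [ 0.5077 -0.2086  0.0921]
bailR d [ 0.5184 -0.2721  0.095 ] depth [ 0.5223 -0.2435  0.0662]
notch s [ 0.5432 -0.0097  0.215 ] depth [0.5489 0.0001 0.2105]
notch d [0.5497 0.0002 0.215 ] depth [0.5501 0.0037 0.2127]
tip s [ 0.5258 -0.0108  0.231 ] depth [ 0.5292 -0.0049  0.2284]
tip d [ 0.5339 -0.0045  0.231 ] depth [ 0.5342 -0.0017  0.2292]
s wood 1346 ((508.8656311035156, -391.7073059082031), (76.80674743652344, 152.23716735839844), 87.49202728271484)
bodytop 128 [ 0.5061 -0.232   0.0381] [ 0.4914 -0.2484  0.0341] [ 0.5344 -0.2083  0.0419]
bail 162 [ 0.5138 -0.2272  0.0779] [ 0.503  -0.2465  0.0507] [ 0.5245 -0.2071  0.0971] ((514.8644409179688, -226.06448364257812), (11.988600730895996, 39.81874084472656), 20.916301727294922)
base 1498 ((671.5946044921875, -47.53515625), (302.4391784667969, 345.80859375), 89.0452651977539)
near hook z 2181 [ 0.5259 -0.1999  0.2   ] [0.8459 0.1997 0.24  ]
d wood 730 ((507.4664306640625, -392.366455078125), (76.79226684570312, 150.15005493164062), 88.82836151123047)
bodytop 72 [ 0.5083 -0.2325  0.0386] [ 0.4914 -0.2506  0.0346] [ 0.5343 -0.2077  0.042 ]
bail 82 [ 0.5131 -0.2271  0.0784] [ 0.5034 -0.247   0.051 ] [ 0.5223 -0.206   0.1006] ((512.8243408203125, -226.35308837890625), (10.389578819274902, 42.55890655517578), 18.200809478759766)
base 1089 ((675.717529296875, -24.6209716796875), (240.78900146484375, 404.8849792480469), 74.96707916259766)
near hook z 1096 [ 0.5283 -0.1998  0.2   ] [0.8432 0.1999 0.24  ]
```

Run:
```python
from h import *
np.set_printoptions(precision=4,suppress=True)
a=load('s0');b=load('d0')
for n,c in(('s',a),('d',b)):
    W=cloud(c);x,y,z=W[...,0],W[...,1],W[...,2];hsv=cv2.cvtColor(c['frame'],cv2.COLOR_RGB2HSV)
    # roi by pixels (crop b.png)
    r=np.zeros((384,512),bool)
    if c is a: r[133:160,204:240]=1
    else: r[150:166,236:274]=1
    t=W[r&(z>.195)&(z<.24)&(x<.66)]; t=t[(abs(t[:,1]-.01)<.06)]
    print(n,'hook',len(t)); 
    for lo in np.arange(.52,.66,.02):
        s=t[(t[:,0]>=lo)&(t[:,0]<lo+.02)]
        if len(s): print(round(lo+.01,2),len(s),np.median(s,0),s[:,2].max())
    r[:]=0
    if c is a: r[195:232,190:270]=1
    else: r[190:222,230:298]=1
    t=W[r&(abs(z-.018)<.006)&(hsv[...,2]>70)];print('base',len(t),t.mean(0),cv2.minAreaRect((t[:,:2]*1000).astype(np.float32)))
    r[:]=0
    if c is a: r[130:200,230:266]=1
    else: r[140:205,268:294]=1
    t=W[r&(z>.05)&(z<.29)];print('case',len(t),t.min(0),t.max(0),cv2.minAreaRect((t[:,:2]*1000).astype(np.float32)))
```

```text
s hook 191
0.53 20 [ 0.5324 -0.0011  0.2233] 0.23274187563754503
0.55 22 [0.5521 0.0025 0.2143] 0.2199849926350069
0.57 23 [0.5693 0.0056 0.223 ] 0.22642372657595744
0.59 15 [0.5902 0.0091 0.2239] 0.22607887449178002
0.61 16 [0.611  0.0134 0.2241] 0.2266528526892227
0.63 22 [0.6333 0.0176 0.2243] 0.22980589641361476
0.65 73 [0.6531 0.0428 0.2202] 0.23749640335955133
base 1308 [0.5931 0.0126 0.0182] ((622.5692749023438, 40.05620574951172), (227.27999877929688, 160.23158264160156), 11.404586791992188)
case 2291 [ 0.6118 -0.0171  0.0501] [0.8438 0.1509 0.2685] ((720.628173828125, 79.34921264648438), (264.67059326171875, 112.23580169677734), 51.87266159057617)
d hook 114
0.53 13 [ 0.5326 -0.001   0.2237] 0.23398678836512904
0.55 15 [0.5531 0.0031 0.2148] 0.22565284905077412
0.57 15 [0.567  0.0075 0.2237] 0.22756451272999997
0.59 15 [0.5879 0.0116 0.2236] 0.2290691103937631
0.61 15 [0.6088 0.0141 0.2248] 0.2278539826186997
0.63 13 [0.6308 0.0186 0.2238] 0.22699489217012486
0.65 28 [0.6485 0.0218 0.2245] 0.23445092172854232
base 966 [0.5958 0.0096 0.0186] ((621.7821044921875, 42.34857940673828), (225.25418090820312, 167.5050506591797), 10.442521095275879)
case 1429 [ 0.6261 -0.0192  0.0502] [0.7515 0.1458 0.2864] ((688.7486572265625, 65.88331604003906), (177.5032958984375, 97.8831558227539), 80.62666320800781)
```

```bash
python3 -m handwheel '1 0 -0.01 0 0;1 0 -0.02 0 0;1 0 -0.02 0 0;1 0 -0.02 0 0;1 0 -0.02 0 0;1 0 -0.02 0 0;1 0 -0.01 0 0;1 -0.016 0 -0.022 0;1 -0.016 0 -0.022 0;1 -0.016 0 -0.022 0' 60; python3 -m handwheel '1 -0.016 0 -0.022 0;1 -0.016 0 -0.022 0;1 -0.016 0 -0.022 0;1 -0.016 0 -0.022 0;1 -0.016 0 -0.022 0;1 -0.016 0 -0.022 0;1 -0.016 0 -0.022 0;1 0 0 0 7;1 0 0 0 7;1 0 0 0 7'; python3 -m handwheel '1 0 0.01 0 7;1 0 0.02 0 7;1 0 0.02 0 7;1 0 0.02 0 7;1 0 0.02 0 7;1 0 0.02 0 7;1 0 0 0 7;1 0 0 0 0;1 0 0 0 0;1 0 0 0 0'
```

```text
t: 0.93
eef_pos: [0.6259, -0.0663, 0.3506]
tool_rot: [0.707, -0.707, 0.0, 0.001]
contact_force: [-2.2, -0.1, 0.2]
gripper_width: 0.998
t: 1.77
eef_pos: [0.514, -0.2204, 0.3507]
tool_rot: [0.695, -0.695, 0.132, -0.131]
contact_force: [-1.1, 0.6, -1.5]
gripper_width: 0.997
t: 2.6
eef_pos: [0.5153, -0.2201, 0.2418]
tool_rot: [0.58, -0.58, 0.404, -0.405]
contact_force: [-1.4, 0.6, -0.4]
gripper_width: 0.999
```

Run:
```python
from h import *
np.set_printoptions(precision=4,suppress=True)
c=cam('wrist','w0');s=cam('scene','s1')
W=cloud(c);x,y,z=W[...,0],W[...,1],W[...,2]
print('cam',-cv2.Rodrigues(c['rvec'])[0].T@c['tvec'].ravel())
m=(abs(x-.514)<.06)&(abs(y+.2265)<.06)
for lo,hi in((.034,.042),(.06,.088),(.088,.105)):
    t=W[m&(z>lo)&(z<hi)]
    if len(t):print(lo,len(t),t.min(0),t.max(0),cv2.minAreaRect((t[:,:2]*1000).astype(np.float32)))
cv2.imwrite('pics/c.png',np.hstack([c['frame'],cv2.resize(s['frame'][80:330,150:380],(353,384))])[:,:,::-1][:,:800] if 0 else cv2.resize(np.hstack([c['frame'],cv2.resize(s['frame'][130:330,180:340],(307,384))])[...,::-1],None,fx=.97,fy=.97))
```

```text
cam [ 0.593  -0.1908  0.3843]
0.034 483 [ 0.4907 -0.2451  0.0341] [ 0.5358 -0.2016  0.042 ] ((515.2318115234375, -224.19187927246094), (43.16347122192383, 41.70814514160156), 62.1717643737793)
0.06 52 [ 0.5104 -0.2409  0.06  ] [ 0.5245 -0.2044  0.0858] ((514.7238159179688, -223.48312377929688), (7.682258129119873, 38.744834899902344), 19.936275482177734)
0.088 213 [ 0.5035 -0.2425  0.0881] [ 0.5246 -0.2045  0.0978] ((514.1239624023438, -223.99050903320312), (9.046753883361816, 38.54053497314453), 20.689735412597656)
```

View pics/c.png

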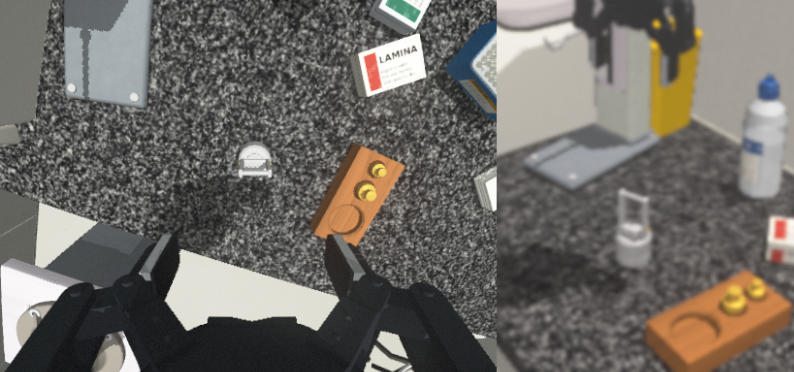

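```bash
python3 -m handwheel '1 0.0036 0.01 -0.0025 0;1 0 0.02 0 0;1 0 0.02 0 0;1 0 0.02 0 0;1 0 0.02 0 0;1 0 0.02 0 0;1 0 0.02 0 0;1 0 0.02 0 0;1 0 0.02 0 0;1 0 0.017 0 0'; python3 -m handwheel '0.7 0 0 0 0;0.4 0 0 0 0;0.25 0 0 0 0;0.2 0 0 0 0;0.15 0 0 0 0;0.1 0 0 0 0;0.1 0 0 0 0;0.1 0 0 0 0;0.1 0 0 0 0;0.1 0 0 0 0' 60
python3 - <<'E'
from h import *
np.set_printoptions(precision=4,suppress=True)
c=load('w0');W=cloud(c);z=W[...,2];hsv=cv2.cvtColor(c['frame'],cv2.COLOR_RGB2HSV)
w=(hsv[...,0]<18)&(hsv[...,1]>120)&(abs(z-.03)<.004)
nn,l,st,ce=cv2.connectedComponentsWithStats(w.astype(np.uint8));i=1+np.argmax(st[1:,4]);P=W[l==i]
print(cv2.minAreaRect((P[:,:2]*1000).astype(np.float32)))
print('recess ellipse', onz(c,345/.97,218/.97,.03))
f=W[(hsv[...,0]<18)&(hsv[...,1]>100)&(abs(z-.018)<.003)];print('floor',len(f),np.median(f,0),f.min(0),f.max(0))
o=bot.get_obs();print(o['contact_force'],o['eef_pos'],o['gripper_width']*85)
E
```

```text
t: 3.53
eef_pos: [0.5132, -0.2245, 0.0526]
tool_rot: [-0.579, 0.58, -0.406, 0.405]
contact_force: [-2.2, -0.4, 0.6]
gripper_width: 0.999
t: 4.37
eef_pos: [0.5139, -0.2242, 0.0544]
tool_rot: [0.579, -0.579, 0.406, -0.406]
contact_force: [-1.8, 0.2, -0.6]
gripper_width: 0.552
((508.89556884765625, -390.45001220703125), (76.07362365722656, 149.73252868652344), 87.99884796142578)
recess ellipse [ 0.4767 -0.3855  0.03  ]
floor 911 [ 0.474  -0.388   0.0178] [ 0.436  -0.4162  0.015 ] [ 0.5841 -0.3513  0.021 ]
[-1.7535  0.2312 -0.6244] [ 0.5139 -0.2242  0.0544] 46.93271572748606
```

```bash
python3 -m handwheel '0.05 0 0 0 0;0 0 0 0 0;-0.05 0 0 0 0;-0.1 0 0 0 0;-0.2 0 0 0 0;-0.3 0 0 0 0;-0.4 0 0 0 0;-0.5 0 0 0 0;-0.5 0 0 0 0;-0.5 0 0 0 0' 60;  python3 -m handwheel '-0.5 0 -0.005 0 0;-0.5 0 -0.01 0 0;-0.5 0 -0.02 0 0;-0.5 0 -0.02 0 0;-0.5 0 -0.02 0 0;-0.5 0 -0.015 0 0;-0.5 0 0 0 0;-0.5 0 0 0 0;-0.5 0 0 0 0;-0.5 0 0 0 0'
python3 - <<'E'
from h import *
np.set_printoptions(precision=4,suppress=True)
for i in range(6):
    o=bot.get_obs();print(o['contact_force'],o['eef_pos'],o['gripper_width'])
    if i<5: c=cam('wrist','w1') if i==4 else cam('scene','s2')
E
```

```text
t: 5.2
eef_pos: [0.514, -0.2243, 0.0545]
tool_rot: [0.579, -0.579, 0.405, -0.406]
contact_force: [-1.7, -0.7, 2.1]
gripper_width: 0.447
t: 6.03
eef_pos: [0.513, -0.2238, 0.1431]
tool_rot: [-0.579, 0.58, -0.406, 0.405]
contact_force: [-1.4, -0.8, -3.6]
gripper_width: 0.45
[-1.3795 -0.7675 -3.584 ] [ 0.513  -0.2238  0.1431] 0.44956989610985787
[-1.6645 -0.7257 -2.4397] [ 0.513  -0.2238  0.1431] 0.4469421046954802
[-1.8609 -0.6557 -2.0078] [ 0.5131 -0.224   0.1432] 0.44575401477286003
[-1.9027 -0.1378 -2.3581] [ 0.5133 -0.224   0.1433] 0.448825294769915
[-1.8887 -0.0671 -2.5084] [ 0.5135 -0.2241  0.1435] 0.44605165694207005
[-0.8127  0.1031 -2.7142] [ 0.5136 -0.2242  0.1437] 0.44818199887152915
```

```bash
python3 -m handwheel '-0.5 0 -0.012 0 1.9;-0.5 0 -0.012 0 1.9;-0.5 0 -0.012 0 1.9;-0.5 0 -0.012 0 1.9;-0.5 0 -0.012 0 1.9;-0.5 -0.01 0 0 0;-0.5 -0.02 0 0 0;-0.5 -0.02 0 0 0;-0.5 -0.025 0 0 0;-0.5 -0.025 0 0 0'; python3 -m handwheel '-0.5 -0.025 0 -0.0022 0;-0.5 -0.025 0 -0.0022 0;-0.5 -0.025 0 -0.0022 0;-0.5 -0.02 0 -0.0022 0;-0.5 -0.014 0 -0.0022 0;-0.5 -0.0087 0 -0.0022 0;-0.5 0 0 0 0;-0.5 0 0 0 0;-0.5 0 0 0 0;-0.5 0 0 0 0'
python3 - <<'E'
from h import *
from scipy.spatial.transform import Rotation as R
np.set_printoptions(precision=4,suppress=True)
F=[];
for i in range(16):
    o=bot.get_obs();F.append(o['contact_force']); c=cam('wrist','w2') if i%2 else cam('scene','s3')
F=np.array(F);print(F.mean(0),F.std(0));print(o['eef_pos'],R.from_quat(o['tool_rot'],scalar_first=True).as_matrix())
d=cam('side','d3')
a=load('s3');b=load('w2')
cv2.imwrite('pics/d.png',np.hstack([cv2.resize(b['frame'],(480,360)),cv2.resize(a['frame'][90:250,150:290],(315,360))])[...,::-1])
for n,c in (('s',a),('w',b),('d',d)):
    W=cloud(c);x,y,z=W[...,0],W[...,1],W[...,2]
    yl=.0047+.195*(x-.549)
    t=W[(x>.515)&(x<.63)&(abs(y-yl)<.02)&(z>.195)&(z<.245)]
    print(n,len(t))
    for lo in np.arange(.515,.62,.0075):
        s=t[(t[:,0]>=lo)&(t[:,0]<lo+.0075)]
        if len(s)>2: print(round(lo+.004,4),len(s),'y',s[:,1].min(),np.median(s[:,1]),s[:,1].max(),'z',np.median(s[:,2]),s[:,2].max())
E
```

```text
t: 7.12
eef_pos: [0.4947, -0.1244, 0.2034]
tool_rot: [-0.544, 0.544, -0.452, 0.452]
contact_force: [-2.1, -0.4, -2.1]
gripper_width: 0.447
t: 7.95
eef_pos: [0.4614, -0.0136, 0.2042]
tool_rot: [-0.543, 0.543, -0.452, 0.453]
contact_force: [-2.0, 0.0, -3.4]
gripper_width: 0.448
[-1.7418  0.2191 -2.2403] [0.4617 0.3025 0.5217]
[ 0.4612 -0.0125  0.2043] [[ 0.1823  0.      0.9832]
 [-0.9832  0.      0.1823]
 [-0.     -1.      0.    ]]
s 103
0.5265 3 y -0.0025503086010757754 -0.0005061431556498776 0.002002642813220416 z 0.22921656914695326 0.2299697760186507
0.534 14 y -0.004032260210534882 -0.0008662114184727868 0.0034228120611437553 z 0.2230612805579581 0.23141564966465591
0.5415 9 y -0.002305420720992462 7.864278693288317e-05 0.0018214403567022482 z 0.21396805767811197 0.21977911072472592
0.549 6 y 0.0012373611178207143 0.0015662775395544914 0.004788525712717647 z 0.21486943855396295 0.21719206102572453
0.5565 10 y -4.241330182894432e-05 0.004428285453776838 0.007985013549099064 z 0.21562344947092005 0.21910799536165576
0.564 9 y 0.002794284404969483 0.005444736381378578 0.0081326558417
[... 2608 characters left out ...]
471760508214
0.579 5 y 0.0036883295154876957 0.008203810936028604 0.016329480134153525 z 0.2242657715781537 0.2285115276788018
0.5865 6 y 0.006499460655200862 0.010838535698632315 0.016663432154555066 z 0.22268461485335825 0.22719319167709648
0.594 4 y 0.008358589842177576 0.012071671362584241 0.013939279406646974 z 0.22467505919533212 0.22491060239938016
0.6015 5 y 0.010869044571659726 0.013143511900076487 0.019117650029564937 z 0.2246406918227304 0.2259997322319437
0.609 7 y 0.011626496363493962 0.01334685708129116 0.014707345223473141 z 0.22490481732121828 0.22779779095066638
0.6165 5 y 0.011580017904960974 0.017478320008608203 0.019333411689367013 z 0.2243316421358919 0.22699306236216446
```

View pics/d.png

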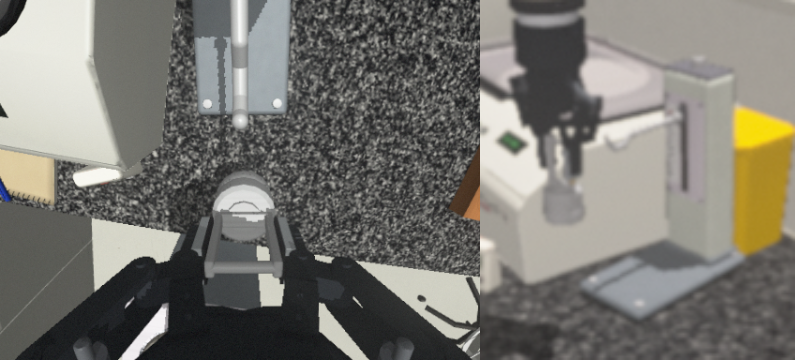

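Run:
```python
from h import *
np.set_printoptions(precision=4,suppress=True)
T=np.array([.4612,-.0125]);ax=np.array([.1823,-.9832]);az=np.array([.9832,.1823])
for n in('w2','s3','d3'):
    W=cloud(load(n)).reshape(-1,3);L=np.c_[(W[:,:2]-T)@ax,W[:,2]-.2043,(W[:,:2]-T)@az]
    t=L[(abs(L[:,0])<.013)&(abs(L[:,2])<.012)&(L[:,1]>.028)&(L[:,1]<.05)]
    print(n,'bar',len(t),t.mean(0) if len(t) else'',np.percentile(t,[2,98],axis=0) if len(t) else '')
    t=L[(abs(L[:,0])<.035)&(abs(L[:,2])<.035)&(L[:,1]>-.06)&(L[:,1]<-.012)]
    print('body',len(t),np.percentile(t,[2,50,98],axis=0) if len(t) else '')
```

```text
w2 bar 780 [0.     0.0404 0.0013] [[-0.0124  0.0372 -0.0022]
 [ 0.0125  0.0423  0.0034]]
body 3008 [[-0.0202 -0.0495 -0.0185]
 [-0.0002 -0.0169  0.0116]
 [ 0.0197 -0.013   0.0224]]
s3 bar 14 [-0.0033  0.0412 -0.0017] [[-0.0126  0.038  -0.0033]
 [ 0.0059  0.0436  0.0004]]
body 299 [[-0.0132 -0.0512 -0.022 ]
 [ 0.0157 -0.0292 -0.0105]
 [ 0.0244 -0.0129  0.0166]]
d3 bar 1 [-0.0113  0.0356 -0.0058] [[-0.0113  0.0356 -0.0058]
 [-0.0113  0.0356 -0.0058]]
body 169 [[-0.0077 -0.0511 -0.0225]
 [ 0.0167 -0.0268 -0.0064]
 [ 0.0243 -0.0126  0.0205]]
```

```bash
python3 -m handwheel '-0.5 -0.0017 0 0.005 0;-0.5 0 0 0.01 0;-0.5 0 0 0.01 0;-0.5 0 0 0.012 0;-0.5 0 0 0.012 0;-0.5 0 0 0.012 0;-0.5 0 0 0.012 0;-0.5 0 0 0.008 0;-0.5 0 0 0.005 0;-0.5 0 0 0.0015 0'; python3 -m handwheel '-0.5 0 0 0 0;-0.5 0 0 0 0;-0.5 0 0 0 0;-0.5 0 0 0 0;-0.5 0 0.003 0 0;-0.5 0 0.004 0 0;-0.5 0 0.004 0 0;-0.5 0 0.003 0 0;-0.5 0 0 0 0;-0.5 0 0 0 0'
python3 - <<'E'
from h import *
np.set_printoptions(precision=4,suppress=True)
F=[]
for i in range(4):
    c=cam('wrist' if i%2 else 'side','w4' if i%2 else 'd4');o=bot.get_obs();F.append(o['contact_force'])
a=cam('scene','s4')
print(np.mean(F,0),o['eef_pos'])
b=load('w4')
cv2.imwrite('pics/e.png',np.hstack([cv2.resize(b['frame'][180:372,140:396],(480,360)),cv2.resize(a['frame'][110:200,190:270],(320,360))])[...,::-1])
E
```

```text
t: 9.63
eef_pos: [0.548, 0.0054, 0.2041]
tool_rot: [-0.544, 0.544, -0.452, 0.452]
contact_force: [-1.7, -0.5, -2.5]
gripper_width: 0.449
t: 10.47
eef_pos: [0.5467, 0.005, 0.1899]
tool_rot: [-0.543, 0.544, -0.452, 0.452]
contact_force: [-1.0, 1.1, -2.6]
gripper_width: 0.446
[-1.4769  0.1564 -2.0865] [0.5471 0.005  0.1905]
```

View pics/e.png

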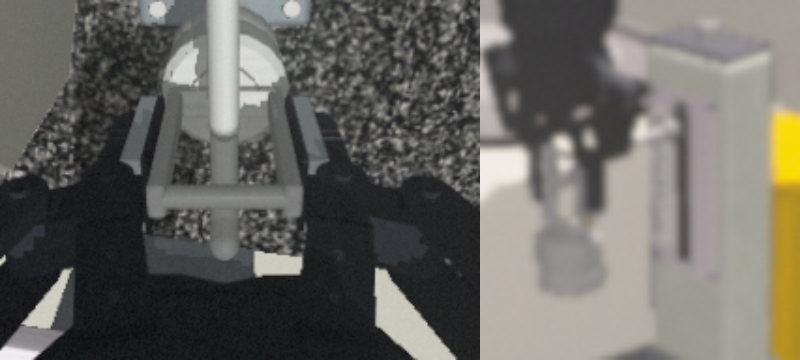

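```bash
python3 -m handwheel '-0.5 0 0.002 0 0;-0.5 0 0.002 0 0;-0.5 0 0.002 0 0;-0.5 0 0.002 0 0;-0.5 0 0.002 0 0;-0.5 0 0.002 0 0;-0.5 0 0.002 0 0;-0.5 0 0.002 0 0;-0.5 0 0.002 0 0;-0.5 0 0.002 0 0'; python3 -m handwheel '-0.5 0 0.002 0 0;-0.5 0 0.002 0 0;-0.5 0 0.002 0 0;-0.5 0 0.002 0 0;-0.5 0 0.0015 0 0;-0.5 0 0.001 0 0;-0.5 0 0 0 0;-0.5 0 0 0 0;-0.5 0 0 0 0;-0.5 0 0 0 0'
python3 - <<'E'
from h import *
np.set_printoptions(precision=4,suppress=True)
F=[]
for i in range(24):
    n=['wrist','side','scene'][i%3]
    c=cam(n,n[0]+'5');o=bot.get_obs();F.append(o['contact_force'])
print(np.mean(F,0),np.std(F,0),np.array(F)[:,2],o['eef_pos'],o['t'])
T=o['eef_pos'];ax=np.array([.1823,-.9832]);az=np.array([.9832,.1823])
for n in('w5','s5'):
    W=cloud(load(n)).reshape(-1,3);L=np.c_[(W[:,:2]-T[:2])@ax,W[:,2]-T[2],(W[:,:2]-T[:2])@az]
    t=L[(abs(abs(L[:,0])-.009)<.004)&(abs(L[:,2])<.012)&(L[:,1]>.02)&(L[:,1]<.05)]
    if len(t):print(n,'bar',len(t),np.percentile(t,[2,50,98],axis=0))
    for lo in (.012,.020,.03,.04,.05,.06):
        t=L[(abs(L[:,0])<.006)&(abs(L[:,2]-lo-.005)<.005)&(abs(L[:,1]-.03)<.03)]
        if len(t)>3:print(lo,len(t),'shaft top z',np.percentile(t[:,1],[50,90,98])+T[2])
E
```

```text
t: 11.55
eef_pos: [0.547, 0.005, 0.1702]
tool_rot: [0.544, -0.544, 0.452, -0.452]
contact_force: [-1.6, -1.0, -1.5]
gripper_width: 0.446
t: 12.38
eef_pos: [0.547, 0.005, 0.1599]
tool_rot: [0.544, -0.544, 0.452, -0.452]
contact_force: [-2.3, 0.3, 0.6]
gripper_width: 0.449
[-2.4362 -0.3477 -0.347 ] [0.4804 0.3124 0.4685] [-0.1297 -0.8978 -0.5085 -0.6264 -0.7034 -0.3574 -0.2118 -0.9343  0.2629
 -0.5101 -0.163  -0.7755 -0.3728 -0.3676 -0.1356 -0.402   0.0689 -0.4182
  0.1964 -0.4217 -1.0764  0.1992 -1.0543  1.0123] [0.547  0.005  0.1598] 13.5833
w5 bar 474 [[-0.0128  0.0372 -0.0022]
 [-0.0052  0.0407  0.0017]
 [ 0.0127  0.0422  0.0034]]
0.012 238 shaft top z [0.2047 0.2058 0.2062]
0.02 395 shaft top z [0.205  0.206  0.2065]
0.03 428 shaft top z [0.2049 0.2061 0.2065]
0.04 474 shaft top z [0.205  0.206  0.2065]
0.05 516 shaft top z [0.205  0.206  0.2065]
0.06 561 shaft top z [0.205  0.206  0.2065]
s5 bar 9 [[-0.0121  0.0255 -0.0083]
 [ 0.0051  0.0394 -0.0013]
 [ 0.009   0.042   0.0012]]
0.06 4 shaft top z [0.2043 0.2058 0.2062]
```

```bash
python3 -m handwheel '-0.5 0 0.0006 0 0;-0.5 0 0.0006 0 0;-0.3 0 0 0 0;-0.2 0 0 0 0;-0.16 0 0 0 0;-0.14 0 0 0 0;-0.13 0 0 0 0;-0.12 0 0 0 0;-0.11 0 0 0 0;-0.11 0 0 0 0' 20;python3 -m handwheel '-0.105 0 0 0 0;-0.1 0 0 0 0;-0.095 0 0 0 0;-0.09 0 0 0 0;-0.085 0 0 0 0;-0.08 0 0 0 0;-0.075 0 0 0 0;-0.07 0 0 0 0;-0.06 0 0 0 0;-0.05 0 0 0 0' 20
python3 - <<'E'
from h import *
np.set_printoptions(precision=4,suppress=True)
for k in range(6):
    c=cam('wrist','w6');o=bot.get_obs()
    T=o['eef_pos'];ax=np.array([.1823,-.9832]);az=np.array([.9832,.1823])
    W=cloud(c).reshape(-1,3);L=np.c_[(W[:,:2]-T[:2])@ax,W[:,2],(W[:,:2]-T[:2])@az]
    t=L[(abs(L[:,0])<.006)&(abs(L[:,2]-.04)<.02)&(abs(L[:,1]-.2)<.03)]
    u=L[(abs(abs(L[:,0])-.009)<.004)&(abs(L[:,2])<.012)&(abs(L[:,1]-T[2]-.035)<.015)]
    print(o['t'],o['contact_force'],o['gripper_width'],T,'shaft',np.percentile(t[:,1],[50,98]),'bar',np.percentile(u,[50,98],axis=0)[:,1:])
save(c,'f.png',(140,180,396,372),2)
E
```

```text
t: 14.42
eef_pos: [0.547, 0.005, 0.1586]
tool_rot: [0.544, -0.544, 0.452, -0.452]
contact_force: [-1.7, 0.1, -0.3]
gripper_width: 0.444
t: 15.25
eef_pos: [0.547, 0.005, 0.1586]
tool_rot: [0.544, -0.544, 0.452, -0.452]
contact_force: [-1.6, 0.2, -0.3]
gripper_width: 0.478
15.3 [-1.6507 -0.3153 -0.9731] 0.47608343919240925 [0.547  0.0051 0.1586] shaft [0.206  0.2076] bar [[0.2015 0.0017]
 [0.203  0.0032]]
15.35 [-1.907   0.372  -0.0124] 0.47356261937350635 [0.547  0.005  0.1586] shaft [0.2066 0.2081] bar [[0.2021 0.0016]
 [0.2037 0.0033]]
15.4 [-1.7608  0.0797 -0.8506] 0.4738743282173792 [0.547  0.005  0.1586] shaft [0.2068 0.2083] bar [[0.2023 0.0016]
 [0.2039 0.0034]]
15.45 [-2.5296  0.2336  0.0236] 0.4767594982448303 [0.547  0.005  0.1586] shaft [0.2065 0.208 ] bar [[0.202  0.0016]
 [0.2035 0.0033]]
15.5 [-0.9777 -0.1232 -0.5805] 0.48194923740015216 [0.547  0.005  0.1586] shaft [0.2059 0.2075] bar [[0.2014 0.0016]
 [0.203  0.0033]]
15.55 [-2.4764 -0.5863 -0.2579] 0.47898256743430123 [0.547  0.005  0.1586] shaft [0.2056 0.2071] bar [[0.2012 0.0015]
 [0.2027 0.0032]]
```

```bash
for i in 1; do python3 -m handwheel '-0.03 0 0 0 0;0 0 0 0 0;0.05 0 0 0 0;0.1 0 0 0 0;0.15 0 0 0 0;0.2 0 0 0 0;0.2 0 0 0 0;0.2 0 0 0 0;0.2 0 0 0 0;0.2 0 0 0 0'; python3 -m handwheel '0.2 0 0 0 0;0.2 0 0 0 0;0.2 0 0 0 0;0.2 0 0 0 0;0.2 0 0 0 0;0.2 0 0 0 0;0.2 0 0 0 0;0.2 0 0 0 0;0.2 0 0 0 0;0.2 0 0 0 0';python3 -m handwheel '0.2 0 0 0 0;0.2 0 0 0 0;0.2 0 0 0 0;0.2 0 0 0 0;0.2 0 0 0 0;0.2 0 0 0 0;0.2 0 0 0 0;0.2 0 0 0 0;0.2 0 0 0 0;0.2 0 0 0 0';done
cat > obs.py <<'E'
from h import *
np.set_printoptions(precision=4,suppress=True)
F=[]
for k in range(12):
    c=cam('wrist','w7');o=bot.get_obs();F.append(o['contact_force'])
    T=o['eef_pos'];ax=np.array([.1823,-.9832]);az=np.array([.9832,.1823])
    W=cloud(c).reshape(-1,3);L=np.c_[(W[:,:2]-T[:2])@ax,W[:,2],(W[:,:2]-T[:2])@az]
    t=L[(abs(L[:,0])<.006)&(abs(L[:,2]-.04)<.02)&(abs(L[:,1]-.2)<.03)]
    u=L[(abs(abs(L[:,0])-.009)<.004)&(abs(L[:,2])<.012)&(abs(L[:,1]-T[2]-.035)<.015)]
    v=L[(abs(L[:,0])<.03)&(abs(L[:,2])<.012)&(abs(L[:,1]-T[2]-.041)<.004)]
    print(o['t'],o['gripper_width'],T,'shaft',np.percentile(t[:,1],[50,98]),'bar',np.percentile(u,98,axis=0)[1],np.median(u[:,2]),np.percentile(v[:,0],[1,99]))
print(np.mean(F,0));save(c,'g.png',(140,180,396,372),2)
E
python3 obs.py
```

```text
t: 16.38
eef_pos: [0.547, 0.005, 0.1586]
tool_rot: [0.544, -0.544, 0.452, -0.452]
contact_force: [-1.4, 0.3, -0.0]
gripper_width: 0.601
t: 17.22
eef_pos: [0.547, 0.005, 0.1586]
tool_rot: [0.544, -0.544, 0.452, -0.452]
contact_force: [-1.3, 0.3, -0.1]
gripper_width: 0.6
t: 18.05
eef_pos: [0.547, 0.005, 0.1586]
tool_rot: [0.544, -0.544, 0.452, -0.452]
contact_force: [-0.9, 0.4, 0.2]
gripper_width: 0.602
18.1 0.599469144905027 [0.547  0.005  0.1586] shaft [0.2061 0.2076] bar 0.20321877112103917 0.001656889255603542 [-0.029   0.0289]
18.15 0.6025386966911188 [0.547  0.0051 0.1586] shaft [0.2061 0.2076] bar 0.20315436337395607 0.0015638111976417944 [-0.0292  0.0289]
18.2 0.6071322612690139 [0.547  0.005  0.1586] shaft [0.2061 0.2076] bar 0.2030866420317273 0.0016020924376803514 [-0.0289  0.0287]
18.25 0.6026326947564146 [0.547  0.0051 0.1586] shaft [0.2061 0.2076] bar 0.20305052555509592 0.001574820073501978 [-0.0292  0.0288]
18.3 0.5994766717822794 [0.547  0.0051 0.1586] shaft [0.2061 0.2076] bar 0.2030784758539464 0.0015010606278974363 [-0.0291  0.029 ]
18.35 0.6008643239969145 [0.547  
[... 220 characters left out ...]
291  0.0288]
18.45 0.6009558942171532 [0.547  0.005  0.1586] shaft [0.2061 0.2077] bar 0.2030421196696891 0.0015566487345383083 [-0.0292  0.0289]
18.5 0.599697829591941 [0.547  0.005  0.1586] shaft [0.2061 0.2076] bar 0.2030585935277623 0.0015552623993973708 [-0.0292  0.0289]
18.55 0.6025837601805384 [0.547  0.0051 0.1586] shaft [0.2061 0.2076] bar 0.20307488434521048 0.001571090142794861 [-0.0292  0.029 ]
18.6 0.5979760022659041 [0.547  0.005  0.1586] shaft [0.2061 0.2076] bar 0.20308014524990436 0.0015710019778213294 [-0.0292  0.0287]
18.65 0.600410392039062 [0.547  0.005  0.1586] shaft [0.2061 0.2076] bar 0.20315791109908202 0.001659183166203326 [-0.0291  0.0289]
[-1.5812  0.0392 -0.1962]
```

View pics/g.png

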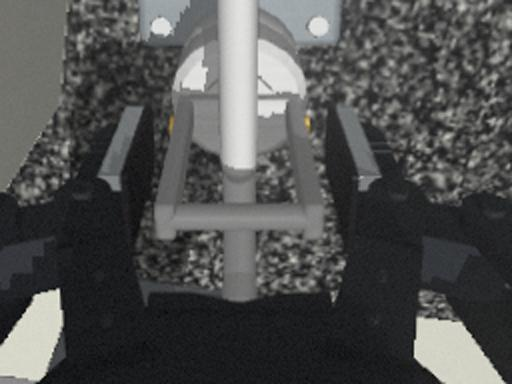

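```bash
python3 -m handwheel '0.2 0 0 0 0;0.2 0 0 0 0;0.2 0 0 0 0;0.2 0 0 0 0;0.2 0 0 0 0;0.2 0 0 0 0;0.2 0 0 0 0;0.2 0 0 0 0;0.2 0 0 0 0;0.2 0 0 0 0' >/dev/null; python3 -m handwheel '0.1 0 0 0 0;0.02 0 0 0 0;-0.02 0 0 0 0;-0.035 0 0 0 0;-0.045 0 0 0 0;-0.055 0 0 0 0;-0.06 0 0 0 0;-0.065 0 0 0 0;-0.07 0 0 0 0;-0.075 0 0 0 0' 20; python3 -m handwheel '-0.08 0 0 0 0;-0.085 0 0 0 0;-0.09 0 0 0 0;-0.095 0 0 0 0;-0.1 0 0 0 0;-0.11 0 0 0 0;-0.12 0 0 0 0;-0.15 0 0 0 0;-0.2 0 0 0 0;-0.3 0 0 0 0'; python3 -m handwheel '-0.5 0 0 0 0;-0.5 0 0 0 0;-0.5 0 0 0 0;-0.5 0 0 0 0;-0.5 0 0 0 0;-0.5 0 0 0 0;-0.5 0 0 0 0;-0.5 0 0 0 0;-0.5 0 0 0 0;-0.5 0 0 0 0' 60; sed -i 's/range(12)/range(3)/' obs.py; python3 obs.py
```

```text
t: 20.32
eef_pos: [0.547, 0.005, 0.1586]
tool_rot: [-0.544, 0.544, -0.452, 0.452]
contact_force: [-1.7, -0.3, -0.9]
gripper_width: 0.462
t: 21.15
eef_pos: [0.547, 0.005, 0.1586]
tool_rot: [0.544, -0.544, 0.452, -0.452]
contact_force: [-1.5, 0.4, 0.2]
gripper_width: 0.454
t: 21.98
eef_pos: [0.547, 0.005, 0.1586]
tool_rot: [0.544, -0.544, 0.452, -0.452]
contact_force: [-0.6, -0.6, 0.1]
gripper_width: 0.446
22.0333 0.4475372274436287 [0.547  0.005  0.1586] shaft [0.2059 0.2074] bar 0.20288253985276333 0.0015761127332535236 [-0.0254  0.0244]
22.0833 0.4472393718727739 [0.547  0.005  0.1586] shaft [0.2059 0.2075] bar 0.20279161821898342 0.001695223347416731 [-0.0251  0.0243]
22.1333 0.4447967603136893 [0.547  0.005  0.1586] shaft [0.2059 0.2074] bar 0.203022724739102 0.001575535736299546 [-0.0252  0.024 ]
[-1.3359 -0.2059  0.1227]
```

```bash
python3 -m handwheel '-0.5 0 -0.001 0 0;-0.5 0 -0.002 0 0;-0.5 0 -0.002 0 0;-0.5 0 -0.002 0 0;-0.5 0 -0.002 0 0;-0.5 0 -0.002 0 0;-0.5 0 -0.002 0 0;-0.5 0 -0.002 0 0;-0.5 0 -0.002 0 0;-0.5 0 -0.002 0 0'; python3 -m handwheel '-0.5 0 -0.002 0 0;-0.5 0 -0.002 0 0;-0.5 0 -0.002 0 0;-0.5 0 -0.003 0 0;-0.5 0 -0.003 0 0;-0.5 0 -0.003 0 0;-0.5 0 -0.003 0 0;-0.5 0 -0.003 0 0;-0.5 0 -0.002 0 0;-0.5 0 0 0 0'; python3 obs.py
```

```text
t: 22.97
eef_pos: [0.5467, 0.0051, 0.1776]
tool_rot: [-0.544, 0.544, -0.452, 0.452]
contact_force: [-2.2, 0.1, -1.7]
gripper_width: 0.448
t: 23.8
eef_pos: [0.5473, 0.005, 0.2012]
tool_rot: [0.544, -0.543, 0.452, -0.452]
contact_force: [-1.3, 0.1, -2.4]
gripper_width: 0.446
23.85 0.4461484775194965 [0.5471 0.005  0.2009] shaft [0.2242 0.2258] bar 0.24541132154673448 0.0017132452508208198 [-0.0255  0.0244]
23.9 0.4477781827497297 [0.547  0.005  0.2007] shaft [0.2242 0.2258] bar 0.24522669324718552 0.0016716846430431646 [-0.0254  0.0246]
23.95 0.4454619076794586 [0.5469 0.005  0.2005] shaft [0.2242 0.2258] bar 0.2448830360371204 0.0017317537469511823 [-0.0254  0.0247]
[-1.7238 -0.0877 -2.2241]
```

View pics/g.png

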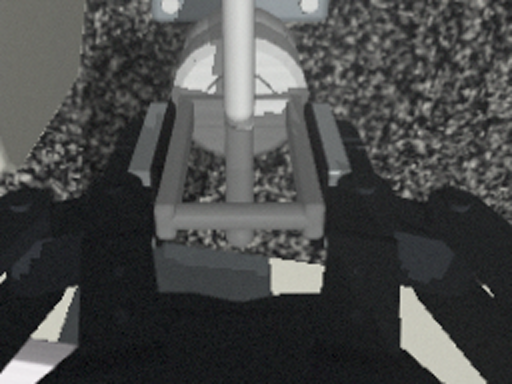

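```bash
python3 -m handwheel '-0.5 0 0 -0.003 0;-0.5 0 0 -0.006 0;-0.5 0 0 -0.01 0;-0.5 0 0 -0.011 0;-0.5 0 0 -0.012 0;-0.5 0 0 -0.012 0;-0.5 0 0 -0.012 0;-0.5 0 0 -0.011 0;-0.5 0 0 -0.008 0;-0.5 0 0 -0.003 0';python3 -m handwheel '-0.5 0.005 0 0 0;-0.5 0.012 0 0 0;-0.5 0.02 0 0 0;-0.5 0.025 0 -0.003 0;-0.5 0.025 0 -0.006 0;-0.5 0.025 0 -0.006 0;-0.5 0.025 0 -0.006 0;-0.5 0.025 0 -0.006 0;-0.5 0.025 0 -0.006 0;-0.5 0.025 0 -0.006 0';python3 -m handwheel '-0.5 0.025 0 -0.006 0;-0.5 0.025 0 -0.006 0;-0.5 0.025 0 -0.006 0;-0.5 0.025 0 -0.0002 0;-0.5 0.025 0 0 0;-0.5 0.02 0 0 0;-0.5 0.012 0 0 0;-0.5 0.0061 0 0 0;-0.5 0 0 0 0;-0.5 0 0 0 0'
python3 - <<'E'
from h import *
np.set_printoptions(precision=4,suppress=True)
a=cam('scene','s8');b=cam('wrist','w8');o=bot.get_obs();print(o['eef_pos'],o['contact_force'])
for c in(a,b):
    W=cloud(c);z=W[...,2];hsv=cv2.cvtColor(c['frame'],cv2.COLOR_RGB2HSV)
    w=(hsv[...,0]<18)&(hsv[...,1]>120)&(abs(z-.03)<.004)&(W[...,1]>-.5)&(W[...,1]<-.3)
    nn,l,st,ce=cv2.connectedComponentsWithStats(w.astype(np.uint8));i=1+np.argmax(st[1:,4]);P=W[l==i]
    print(len(P),cv2.minAreaRect((P[:,:2]*1000).astype(np.float32)))
cv2.imwrite('pics/i.png',np.hstack([cv2.resize(b['frame'],(480,360)),cv2.resize(a['frame'][180:360,220:380],(320,360))])[...,::-1])
E
```

```text
t: 24.78
eef_pos: [0.4588, -0.0114, 0.2006]
tool_rot: [-0.543, 0.544, -0.452, 0.452]
contact_force: [-0.5, -0.1, -2.8]
gripper_width: 0.44
t: 25.62
eef_pos: [0.4612, -0.2284, 0.2007]
tool_rot: [-0.544, 0.544, -0.452, 0.452]
contact_force: [-1.9, -1.1, -2.7]
gripper_width: 0.449
t: 26.45
eef_pos: [0.4727, -0.3894, 0.2002]
tool_rot: [0.544, -0.544, 0.452, -0.452]
contact_force: [-1.3, 1.4, -2.1]
gripper_width: 0.448
[ 0.4728 -0.3887  0.2004] [-2.1287  0.1376 -3.1392]
1356 ((508.7900390625, -391.62164306640625), (77.04379272460938, 153.85260009765625), 87.74903106689453)
5388 ((508.698486328125, -390.851806640625), (74.40508270263672, 149.807861328125), 88.07837677001953)
```

View pics/i.png

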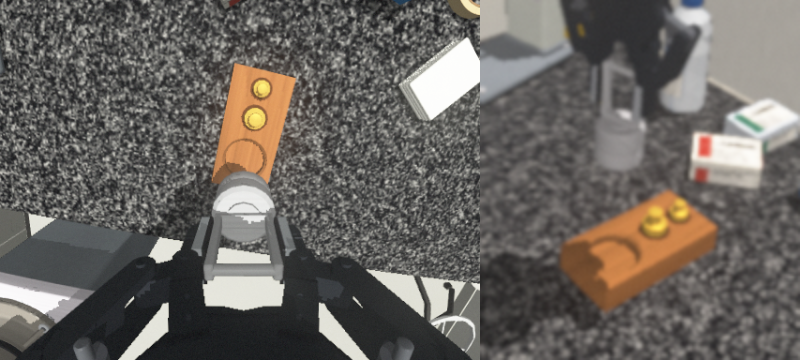

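```bash
python3 -m handwheel '-0.5 0.001 0.006 0 0;-0.5 0 0.014 0 0;-0.5 0 0.016 0 0;-0.5 0 0.016 0 0;-0.5 0 0.016 0 0;-0.5 0 0.014 0 0;-0.5 0 0.01 0 0;-0.5 0 0.008 0 0;-0.5 0 0 0 0;-0.5 0 0 0 0'
python3 - <<'E'
from h import *
np.set_printoptions(precision=4,suppress=True)
for i in range(4): b=cam('wrist','w9')
o=bot.get_obs();T=o['eef_pos'];print(T,o['contact_force'])
W=cloud(b);x,y,z=W[...,0],W[...,1],W[...,2];hsv=cv2.cvtColor(b['frame'],cv2.COLOR_RGB2HSV)
w=(hsv[...,0]<18)&(hsv[...,1]>120)&(abs(z-.03)<.004)
nn,l,st,ce=cv2.connectedComponentsWithStats(w.astype(np.uint8));i=1+np.argmax(st[1:,4]);P=W[l==i]
print(len(P),cv2.minAreaRect((P[:,:2]*1000).astype(np.float32)))
zt=T[2]-.0515+.038
t=W[(abs(z-zt)<.004)&(np.hypot(x-T[0],y-T[1])<.03)];print('bodytop',len(t));print(np.median(t,0));e=cv2.minEnclosingCircle((t[:,:2]*1000).astype(np.float32));print(e)
print('z hist',np.percentile(t[:,2],[5,50,95]),'expected',zt)
a=cam('scene','s9')
cv2.imwrite('pics/j.png',np.hstack([cv2.resize(b['frame'],(480,360)),cv2.resize(a['frame'][240:350,240:340],(327,360))[:,:320]])[...,::-1])
E
```

```text
t: 27.38
eef_pos: [0.4728, -0.3911, 0.1006]
tool_rot: [0.544, -0.544, 0.452, -0.452]
contact_force: [-2.1, 0.3, -2.2]
gripper_width: 0.451
[ 0.4732 -0.3916  0.1015] [-1.8495  0.2607 -2.8197]
10667 ((509.14105224609375, -390.9417724609375), (74.63218688964844, 148.93167114257812), 88.13414001464844)
bodytop 2196
[ 0.4815 -0.39    0.0871]
((473.41864013671875, -390.9700012207031), 22.807191848754883)
z hist [0.0848 0.0871 0.0904] expected 0.08799058553939891
```

View pics/j.png

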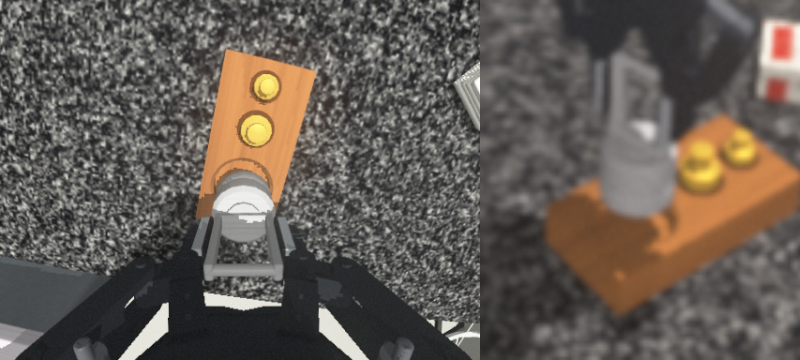

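```bash
python3 -m handwheel '-0.5 -0.001 0 0 0;-0.5 0 0.004 0 0;-0.5 0 0.004 0 0;-0.5 0 0.004 0 0;-0.5 0 0.003 0 0;-0.5 0 0.003 0 0;-0.5 0 0.003 0 0;-0.5 0 0.003 0 0;-0.5 0 0.002 0 0;-0.5 0 0 0 0';python3 -m handwheel '-0.5 0 0.001 0 0;-0.5 0 0.001 0 0;-0.5 0 0.001 0 0;-0.5 0 0.001 0 0;-0.5 0 0 0 0;-0.5 0 0 0 0;-0.5 0 0 0 0;-0.5 0 0 0 0;-0.5 0 0 0 0;-0.5 0 0 0 0'
cat > ob2.py <<'E'
from h import *
np.set_printoptions(precision=4,suppress=True)
F=[]
for i in range(6): b=cam('wrist','w10');o=bot.get_obs();F.append(o['contact_force'])
T=o['eef_pos'];print(T,np.mean(F,0))
W=cloud(b);x,y,z=W[...,0],W[...,1],W[...,2]
t=W[(z>.05)&(z<.066)&(np.hypot(x-.473,y+.39)<.03)];e=cv2.minEnclosingCircle((t[:,:2]*1000).astype(np.float32));print(len(t),e,np.percentile(t[:,2],[5,50,95]))
t=W[(z>.09)&(z<.125)&(np.hypot(x-.473,y+.39)<.017)];print('bartop',len(t),np.percentile(t[:,2],[50,95]))
E
python3 ob2.py
```

```text
t: 28.47
eef_pos: [0.4723, -0.3901, 0.074]
tool_rot: [-0.544, 0.544, -0.452, 0.452]
contact_force: [-1.8, 0.1, -2.0]
gripper_width: 0.45
t: 29.3
eef_pos: [0.4726, -0.3903, 0.0707]
tool_rot: [0.544, -0.544, 0.452, -0.452]
contact_force: [-1.9, -0.8, -2.0]
gripper_width: 0.446
[ 0.4725 -0.3903  0.0706] [-1.7361  0.1166 -2.2183]
3089 ((472.5924377441406, -389.4829406738281), 23.282236099243164) [0.0533 0.0566 0.0637]
bartop 1394 [0.113  0.1146]
```

```bash
python3 -m handwheel '-0.5 0 0.0005 0 0;-0.5 0 0.0005 0 0;-0.5 0 0.0005 0 0;-0.5 0 0.0005 0 0;-0.5 0 0 0 0;-0.5 0 0 0 0;-0.5 0 0 0 0;-0.5 0 0 0 0;-0.5 0 0 0 0;-0.5 0 0 0 0'; python3 ob2.py
```

```text
t: 30.43
eef_pos: [0.4729, -0.3903, 0.0703]
tool_rot: [0.544, -0.543, 0.452, -0.452]
contact_force: [-4.4, 3.4, 13.5]
gripper_width: 0.447
[ 0.4729 -0.3903  0.0703] [-4.3467  3.9392 12.814 ]
3074 ((472.76556396484375, -389.821533203125), 23.06972312927246) [0.0531 0.0564 0.0635]
bartop 1383 [0.1128 0.1145]
```

```bash
python3 -m handwheel '-0.5 0 -0.0007 0 0;-0.5 0 -0.0006 0 0;-0.3 0 0 0 0;-0.2 0 0 0 0;-0.12 0 0 0 0;-0.09 0 0 0 0;-0.05 0 0 0 0;0 0 0 0 0;0.1 0 0 0 0;0.2 0 0 0 0' 20; python3 -m handwheel '0.4 0 0 0 0;0.6 0 0 0 0;0.6 0 0 0 0;0.6 0 -0.01 0 0;0.6 0 -0.02 0 0;0.6 0 -0.02 0 0;0.6 0 -0.02 0 0;0.6 0 -0.02 0 0;0.6 0 -0.02 0 0;0.6 0 0 0 0'
sed -i "s/^E$//" ob2.py
cat >> ob2.py <<'E'
t=W[(z>.023)&(z<.036)&(np.hypot(x-.473,y+.39)<.05)]
a=cam('scene','s11');d=cam('side','d11');W=cloud(a);hk=W[(W[...,0]>.57)&(W[...,0]<.63)&(W[...,2]>.19)&(W[...,2]<.24)&(abs(W[...,1]-.01)<.02)];print('hook top',np.percentile(hk[:,2],[50,95]))
for n,c0,c1 in(('s',load('s0'),a),('d',load('d0'),d)):
    df=cv2.absdiff(c0['frame'],c1['frame']).max(2)[:,:];print(n,'changed px',(df>60).sum())
cv2.imwrite('pics/k.png',np.hstack([cv2.resize(b['frame'][150:384,130:400],(415,360)),cv2.resize(a['frame'][200:350,220:380],(384,360))])[...,::-1])
E
python3 ob2.py
```

```text
t: 31.57
eef_pos: [0.4725, -0.3903, 0.0697]
tool_rot: [-0.544, 0.544, -0.452, 0.452]
contact_force: [-2.8, 0.1, -0.2]
gripper_width: 0.6
t: 32.4
eef_pos: [0.4744, -0.3921, 0.1849]
tool_rot: [0.544, -0.543, 0.45, -0.455]
contact_force: [-1.3, -1.4, 0.1]
gripper_width: 0.801
[ 0.472  -0.3897  0.1788] [-1.6009 -0.1996 -0.2759]
1237 ((472.9454040527344, -389.6017150878906), 22.817930221557617) [0.0533 0.0564 0.0635]
bartop 354 [0.1133 0.1146]
hook top [0.2237 0.226 ]
s changed px 12834
d changed px 14316
```

View pics/k.png

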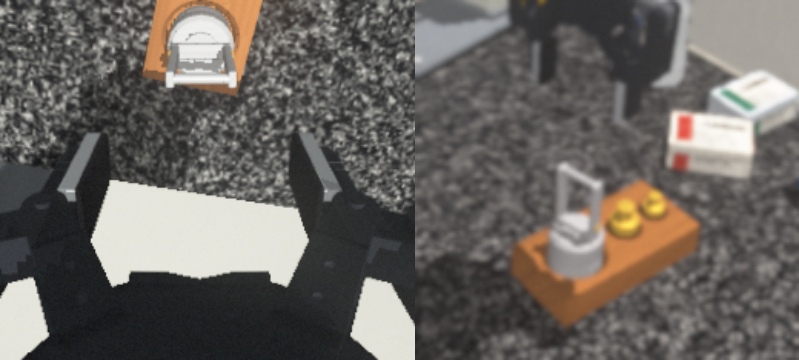

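The weight stands upright in the recess with its body top at z = 0.056, which is where it should be when home. Its centre is at (0.473, -0.390), the gripper is clear above it and the hook is back at its unloaded height. Handing in.

```bash
python3 -c "from station import bot;print(bot.hand_in())"
```

```text
the job is handed in; nothing more can be done
None
```

The check is done and handed in; the robot reports no verdict, so the results below are my own measurements.

- **Weighing:** I threaded the bail over the hook and lowered it slowly, with the hook going down about 19 mm. I then eased the grip off and left the weight hanging untouched. It bobbed about 1 mm when let go, because I had pressed it roughly 2.5 mm past balance. It then hung still for over 2 s, with its height steady to about 0.1 mm in repeated depth readings, before I took it again and lifted it off.
- **Put away:** The weight stands upright in the recess. Its centre measured (0.473, -0.390), within about 1 mm of my estimate for the recess. Its body top is at 56 mm, which means it is fully home.
- **Scale and robot:** The hook's rod is back at its unloaded height of 0.226. The gripper is clear above the weight with no force beyond sensor noise.
- **Less certain:** The wrist force had about 0.5 N of noise and some offset, so I set the balance point partly by judgement. Seating the weight in the block pressed it down with about 13 N for about a second before I eased off. I checked the bystanders only by eye, and not all of them: the slide box looks unmoved in the last view, but the timer and spray are not in it. The arm stayed well clear of all three.

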